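# Stow two filament spools in their low bench bays

### The arm

A 7-joint arm with a two-finger parallel gripper is mounted at the origin on the work surface. World frame = base frame: x ahead of the robot, y to its left, z up, the work surface at z = 0. Lengths are in m, angles in rad, forces in N, time in s.
With the tool pointing down it reaches from about 0.425 to 0.925 m from the base axis. Payload 6.8 kg.
Tool frame: the origin (TCP) lies on the mounting face of the last link; the fingertips stand 173 mm ahead of it and the grasp point (between the pads) lies 155 mm ahead of it; z points along the fingers, y is the line along which they close (so a half turn about z gives the same grasp; the last joint's range is limited). The gripper opens to 85 mm and grips with 20 to 120 N. Pads are 22 mm wide; open, the fingers measure 114 mm over their backs; the gripper's body (76 mm by 85 mm) begins 54 mm behind the grasp point. The pads swing forward as they close: fully open they stand 13 mm farther back than shut.
Start: joints at [1.207, 0.477, 0.022, 1.555, -0.011, 1.109, -0.083], TCP at [0.171, -0.653, 0.405] pointing down, gripper open.
Joint ranges: [-2.96, 2.96], [-0.34, 2.1], [-1.41, 1.46], [0.24, 2.44], [-1.37, 4.51], [0.17, 1.92], [-2.96, 2.96]. Speed limits (rad/s): [2.39, 2.39, 3.14, 3.14, 3.14, 3.14, 3.14].

### API

Orientations are given as a unit quaternion [w, x, y, z].
In Python, from station import bot gives the robot as it stands. The module is installed in compiled form; this text tells all that it offers.
- The arm moves only by the shell command python3 -m pendant 'ROWS' [FORCE]. ROWS is JSON, a list of rows, each a list of 5 numbers: the finger opening in m, from 0 to 0.0854, then the shift along the tool's x, y, z in m, then the turn about the tool's z in degrees. In form: [[jaw, x, y, z, yaw], ...]. A call has 1 to 12 rows; each row shifts and turns the commanded pose from where the row before left it, along the tool's axes as they then stand; what a row does not reach is not made up. A row lasts 1/12 s, in which the tool goes at most 41.7 mm and 7.16 degrees, less where a joint would pass 70% of its speed; a pose out of reach is approached as far as the arm can. A call with a gripper value outside its range is refused whole. The fingers move at their own pace and stop on an object; FORCE is the grip in N (left out, the last holds). Time passes only in rows, so rows that do not move let the fingers close. It gives the time, the measured TCP pose, the force, the opening and the grip force at its end, in the units of the state.
- bot.get_obs(): the state, without advancing time (a new reading comes with each control period).
- bot.read_camera(name): name is "scene" or "top" or "wrist"; returns (picture, depth): 400x640x3 uint8, blue, green, red; 400x640 float32, m along the optical axis (not along the pixel's ray), 0 where there is no reading.
- bot.camera_model(name): a dict with "intrinsics" (3x3 intrinsics, pixels), "R" (3x3) and "t" (3): a world point X has camera coordinates R X + t. Camera axes: x right, y down, z forward; pixel columns grow to the right and rows downward; lengths in m; the calibration is good to about 2 mm. A picture is of the moment at which its call begins: read the wrist's pose just before it. camera_model takes no time and is no camera call; for the wrist camera it gives the pose at the moment of the call.
- bot.hand_in(): hands the job in; it is judged then, once.
Trained networks look in the newest picture that a camera, given by its name, has taken for a name from the list of things; names that differ only in an ending like _2 or _b are one class to them, and where a whole thing is asked for, a point or a joint stands for the part that bears it (a point fixed in the world has none). Each returns a list of dicts, best first, with "score" (0 to 1); they miss things now and then, are a little off and sometimes report something else, mostly with a low value. They report only what shows in the picture. A call takes as long as a camera call. They do not tell look-alikes from the thing itself.
- bot.boxes_of(name, camera): "at" ([column, row] in pixels, amid what is visible of it).
- bot.trace(name, camera): "mask" (400x640 bool, what is visible of it) and "at" ([column, row] in pixels, amid what is visible of it).
- bot.pinpoint(name, camera): "at" ([column, row] in pixels: a listed point, or the origin of a listed thing).
The state is a dict: "t": time; "q": joint angles; "joint_vel": joint speeds; "joint_torque": joint torques, N m; "eef_pos": TCP position; "tool_rot": TCP orientation; "contact_force": force on the tool from outside, world axes, zero at the start; "torque": the same for the moment, N m; "gripper_width": opening from 0.0 (shut) to 1.0 (fully open); "grasp_force": force on a finger pad.
Only numpy, scipy, OpenCV 4.12 (cv2) and the standard library are available. Lean on these libraries where they do the work, as an engineer would, in place of code of your own. Each camera call takes 0.05 s, during which the arm holds its last target. There are 200 camera calls.

### The job

Put the two filament spools away: slide each one flat along the bench, without lifting or tipping it, through the mouth of the bay made for its size (large spool in the large bay, small spool in the small bay), and push it fully home against the bay's back wall. Do not shift the jar, the power supply or the printed bracket.

Things in the scene. Friction and masses are not known exactly. Their poses are not given: they have to be found in the camera images.
- spool_large: Large filament spool lying flat on the bench: black flanges with blue filament between, disc of diameter 130 mm, height 60 mm, with a hub hole of diameter 56 mm right through along its axis, open at the top; about 0.45 kg. It behaves as a solid ring that slides on the bench. Origin at the centre of its underside, z up along the axis.
- spool_small: Small filament spool, same look, lying flat: diameter 100 mm, height 45 mm, hub hole of diameter 56 mm right through; about 0.25 kg. Origin at the centre of its underside, z up along the axis.
- bay_large: Large bay: fixed box on the bench, grey walls, clear roof, no floor, one open end (mouth). Inside 146 wide, 138 deep, 70 high; walls, back and roof 8 thick (mm). A finger notch 80 wide, 40 deep is cut in the middle of the roof's front edge, open to the mouth. Origin on the bench at mid-mouth; x runs into the bay, y across, z up. Large spool home: its centre at x = 73, its rim 8 inside the mouth.
- bay_small: Small bay: fixed box on the bench, grey walls, clear roof, no floor, one open end (mouth). Inside 116 wide, 108 deep, 55 high; walls, back and roof 8 thick (mm). A finger notch 80 wide, 40 deep is cut in the middle of the roof's front edge, open to the mouth. Origin on the bench at mid-mouth; x runs into the bay, y across, z up. Small spool home: its centre at x = 58, its rim 8 inside the mouth.
- jar: Bystander: white round jar with grey lid, diameter 60 mm, height 70 mm, standing upright and loose. Origin at the centre of its underside.
- psu: Bystander: black power-supply box with a round fan grille on top, 150 mm (x) by 140 mm (y) by 89 mm high with the grille, loose, 1.8 kg. Origin at the centre of its underside.
- bracket: Bystander: grey 3D-printed bracket, base 90 mm (x) by 60 mm (y), 60 mm high at its +x end, loose. Origin at the centre of its underside.
Not all that is in view belongs to the job. Leave any green or pink look-alike of the spool_small alone.

How it is judged:
By the outcome, as a careful person would: the job done as asked, in the order asked, and still so for the second after the job is handed in, with the robot touching nothing.
It also fails if it takes over 72 s, if anything falls off the work surface, if the arm or the gripper's body presses on something with over 40 N, if the wrist force passes 120 N, or if a joint passes its speed limit or range.

## Working session

There is one attempt and no reset: what is moved stays moved. The work goes in short steps, Python scripts to look and compute and a shell command to move; the robot and the scene stay as the last step left them, time stands still between calls to the robot, and variables do not carry over. Pictures are saved under pics/ and viewed, at most 10 in all, crops included, and the job is handed in when it is done.

```bash
mkdir -p pics; cat > h.py <<'E'
import numpy as np, cv2
from station import bot
def pt(cam,uv,depth,M=None):
    M=M or bot.camera_model(cam); u,v=int(round(uv[0])),int(round(uv[1]))
    p=depth[max(v-2,0):v+3,max(u-2,0):u+3]; p=p[p>0]
    d=np.median(p) if p.size else 0
    c=np.linalg.inv(M["intrinsics"])@[uv[0],uv[1],1]*d
    return M["R"].T@(c-M["t"])
def cloud(cam,depth,M=None):
    M=M or bot.camera_model(cam)
    v,u=np.mgrid[:400,:640]; r=np.stack([u,v,np.ones_like(u)],-1)@np.linalg.inv(M["intrinsics"]).T*depth[...,None]
    return (r-M["t"])@M["R"]
E
python3 - <<'E'
from h import *
o=bot.get_obs(); print({k:np.round(v,3).tolist() for k,v in o.items()})
ims=[]
for cam in ["top","scene"]:
    im,d=bot.read_camera(cam); ims.append(im); cv2.imwrite(f"pics/{cam}0.png",im)
    M=bot.camera_model(cam); C=cloud(cam,d,M); np.savez(f"{cam}0.npz",im=im,d=d,C=C)
    print(cam,"campos",np.round(-M["R"].T@M["t"],3))
    for n in ["spool_large","spool_small","bay_large","bay_small","jar","psu","bracket"]:
        for r in bot.trace(n,cam)[:3]:
            m=r["mask"]&(d>0); P=C[m]
            print(n,round(r["score"],2),np.round(r["at"]),m.sum(),"lo",np.round(np.percentile(P,2,0),3),"hi",np.round(np.percentile(P,98,0),3))
E
```

```text
{'t': 0.0, 'q': [1.207, 0.478, 0.022, 1.556, -0.011, 1.109, -0.083], 'joint_vel': [-0.0, 0.0, 0.0, -0.0, 0.0, 0.001, 0.001], 'joint_torque': [-0.001, -59.646, 1.608, -28.12, 0.012, 0.01, 0.0], 'eef_pos': [0.171, -0.653, 0.404], 'tool_rot': [-0.001, 0.992, 0.128, -0.0], 'contact_force': [-1.099, -0.356, -0.815], 'torque': [-0.034, -0.021, -0.017], 'grasp_force': 0.0, 'gripper_width': 1.001}
top campos [ 0.227 -0.015  1.5  ]
spool_large 0.82 [206. 221.] 1470 lo [0.362 0.267 0.001] hi [0.479 0.386 0.065]
spool_small 0.85 [447. 257.] 814 lo [ 0.255 -0.391  0.   ] hi [ 0.347 -0.299  0.051]
spool_small 0.66 [408. 266.] 703 lo [ 0.23  -0.257  0.002] hi [ 0.319 -0.165  0.051]
spool_small 0.55 [425. 202.] 723 lo [ 0.412 -0.321  0.002] hi [ 0.502 -0.23   0.051]
bay_large 0.83 [292. 125.] 2367 lo [0.623 0.027 0.003] hi [0.766 0.19  0.084]
bay_small 0.57 [317. 233.] 335 lo [ 0.357 -0.007  0.017] hi [0.409 0.046 0.076]
jar 0.73 [318. 234.] 341 lo [ 0.357 -0.007 -0.001] hi [0.407 0.048 0.076]
psu 0.79 [451. 151.] 2864 lo [ 0.536 -0.459  0.012] hi [ 0.695 -0.304  0.093]
bracket 0.94 [180. 138.] 672
[... 264 characters left out ...]
 [182. 269.] 1534 lo [ 0.385 -0.478  0.001] hi [ 0.477 -0.386  0.048]
spool_small 0.77 [181. 233.] 1161 lo [ 0.26  -0.392  0.003] hi [ 0.35  -0.302  0.048]
bay_large 0.93 [412. 222.] 3519 lo [0.625 0.023 0.005] hi [0.772 0.183 0.081]
bay_large 0.71 [339. 253.] 2658 lo [ 0.594 -0.184  0.004] hi [ 0.72  -0.043  0.066]
bay_small 0.69 [341. 250.] 2629 lo [ 0.592 -0.184  0.004] hi [ 0.72  -0.043  0.066]
jar 0.87 [304. 189.] 493 lo [ 0.369 -0.008  0.007] hi [0.417 0.041 0.072]
psu 0.84 [240. 292.] 5809 lo [ 0.553 -0.468  0.005] hi [ 0.71  -0.307  0.09 ]
psu 0.69 [411. 222.] 3684 lo [0.621 0.023 0.002] hi [0.773 0.186 0.081]
bracket 0.81 [473. 185.] 577 lo [0.646 0.391 0.003] hi [0.727 0.477 0.061]
```

View pics/top0.png

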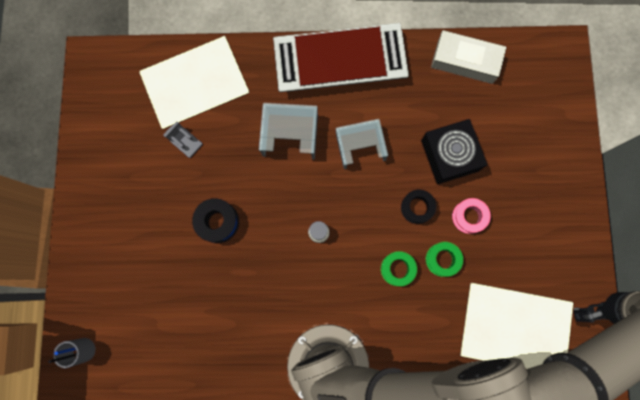

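View pics/scene0.png

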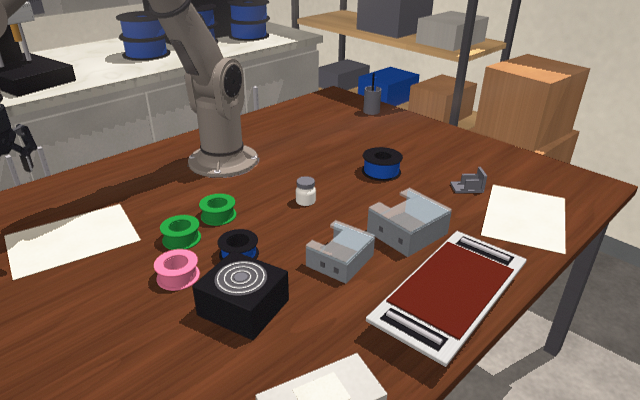

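The top view shows the large spool at (216,221) and the blue small spool at (419,207). The look-alikes are pink at (471,215) and green at (399,268) and (444,258). The bays are at (288,128) and (362,143) with their mouths towards the robot, and the jar is at (318,232). The scene view agrees. Next I fit the geometry from both depth maps.

```bash
cat > fit.py <<'E'
from h import *
from scipy.optimize import least_squares
for cam in ["top","scene"]:
    C=np.load(f"{cam}0.npz")["C"].reshape(-1,3)
    def box(x0,x1,y0,y1,z0,z1): return C[(C[:,0]>x0)&(C[:,0]<x1)&(C[:,1]>y0)&(C[:,1]<y1)&(C[:,2]>z0)&(C[:,2]<z1)]
    for n,c,R,h in [("L",(.42,.325),.065,.06),("S",(.457,-.276),.05,.045)]:
        P=box(c[0]-.09,c[0]+.09,c[1]-.075,c[1]+.09,h-.008,h+.012)
        P=P[np.hypot(P[:,0]-c[0],P[:,1]-c[1])<R+.02]
        # ring mask is symmetric: match outer/inner radii
        f=lambda p: (lambda r: np.maximum(r-R,0)+np.maximum(.028-r,0))(np.hypot(P[:,0]-p[0],P[:,1]-p[1]))
        s=least_squares(f,P[:,:2].mean(0),loss="soft_l1",f_scale=.003)
        print(cam,"spool",n,len(P),"h",np.round(np.median(P[:,2]),4),"c",np.round(s.x,4),"mean",np.round(P[:,:2].mean(0),4),"res",np.round(np.abs(s.fun).mean(),4))
    for n,b,h in [("L",(.58,.82,0.,.215),.078),("S",(.56,.76,-.21,-.02),.063)]:
        P=box(*b,h-.008,h+.012)
        rc=cv2.minAreaRect((P[:,:2]*1000).astype(np.float32))
        print(cam,"bay",n,len(P),"z",np.round(np.median(P[:,2]),4),"rect",np.round(rc[0],1),np.round(rc[1],1),round(rc[2],1),"mean",np.round(P.mean(0),3))
E
python3 fit.py
```

```text
top spool L 1221 h 0.0596 c [0.4225 0.3279] mean [0.4221 0.3282] res 0.0
top spool S 615 h 0.0447 c [ 0.4582 -0.2774] mean [ 0.4581 -0.2781] res 0.0
top bay L 2206 z 0.0775 rect [694.3 108.2] [162.6 148.4] 85.4 mean [0.702 0.107 0.078]
top bay S 1328 z 0.0627 rect [ 652.2 -111. ] [118.2 132.7] 11.4 mean [ 0.661 -0.109  0.063]
scene spool L 535 h 0.0601 c [0.4249 0.3279] mean [0.427 0.326] res 0.0001
scene spool S 596 h 0.0453 c [ 0.4603 -0.2767] mean [ 0.4598 -0.2769] res 0.0001
scene bay L 1862 z 0.0782 rect [695.2 109.1] [169.8 150.7] 85.7 mean [0.707 0.101 0.078]
scene bay S 1450 z 0.0632 rect [ 652.4 -109.5] [118.8 139.5] 11.8 mean [ 0.665 -0.114  0.063]
```

```bash
python3 -m pendant '[[0,0,0,0.02,6.4],[0,0,0,0.02,6.4],[0,0,0,0.02,6.4],[0,0.0231,-0.0288,0,0],[0,0.0231,-0.0288,0,0],[0,0.0231,-0.0288,0,0],[0,0.0231,-0.0288,0,0],[0,0.0231,-0.0288,0,0],[0,0.0231,-0.0288,0,0],[0,0.0231,-0.0288,0,0],[0,0.0231,-0.0288,0,0],[0,0.0231,-0.0288,0,0]]' 40
python3 -m pendant '[[0,0.0231,-0.0288,0,0],[0,0.0231,-0.0288,0,0],[0,0.0231,-0.0288,0,0],[0,0.0231,-0.0288,0,0],[0,0.0231,-0.0288,0,0],[0,0.0231,-0.0288,0,0],[0,-0.0107,-0.0354,0,0],[0,-0.0107,-0.0354,0,0],[0,-0.0107,-0.0354,0,0],[0,-0.0107,-0.0354,0,0],[0,-0.0107,-0.0354,0,0],[0,-0.0107,-0.0354,0,0]]'
```

```text
t: 1.8
eef_pos: [0.3996, -0.4097, 0.345]
tool_rot: [0.0, 0.999, -0.04, 0.0]
contact_force: [0.9, -0.0, 0.3]
gripper_width: 0.0
grasp_force: 0.0
t: 2.8
eef_pos: [0.5027, -0.0315, 0.345]
tool_rot: [0.0, 0.999, -0.04, 0.0]
contact_force: [0.2, 0.7, -0.0]
gripper_width: 0.0
grasp_force: 0.0
```

```bash
python3 -m pendant '[[0,-0.0107,-0.0354,0,0],[0,-0.0107,-0.0354,0,0],[0,-0.0107,-0.0354,0,0],[0,-0.0107,-0.0354,0,0],[0,-0.0107,-0.0354,0,0],[0,-0.0107,-0.0354,0,0],[0,-0.0107,-0.0354,0,0],[0,-0.0107,-0.0354,0,0],[0,-0.0107,-0.0354,0,0],[0,-0.0107,-0.0354,0,0],[0,0,0,0.03,0],[0,0,0,0.0,0]]'
python3 - <<'E'
from h import *
M=bot.camera_model("wrist"); im,d=bot.read_camera("wrist"); cv2.imwrite("pics/w1.png",im)
C=cloud("wrist",d,M).reshape(-1,3); P=C[(abs(C[:,2]-.06)<.008)&(np.hypot(C[:,0]-.423,C[:,1]-.328)<.085)]
print(len(P)); e=P[:,:2]
from scipy.optimize import least_squares
f=lambda p:(lambda r:np.maximum(r-.065,0)+np.maximum(.028-r,0))(np.hypot(e[:,0]-p[0],e[:,1]-p[1]))
s=least_squares(f,[.423,.328]); print(s.x,abs(s.fun).mean(),np.median(P[:,2]),bot.get_obs()["eef_pos"])
E
```

```text
t: 3.8
eef_pos: [0.4226, 0.33, 0.3116]
tool_rot: [0.001, 0.999, -0.037, -0.002]
contact_force: [-0.7, -1.4, -0.4]
gripper_width: 0.003
grasp_force: 0.0
13773
[0.42430957 0.33122681] 1.668568536496486e-06 0.06104046903167794 [0.42355529 0.32848164 0.31292233]
```

View pics/w1.png

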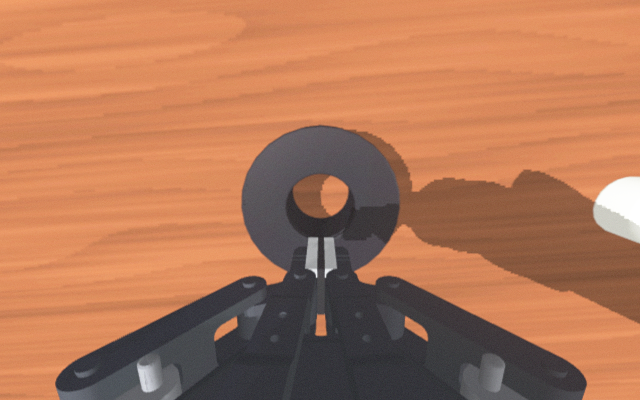

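The wrist view has the hub hole at (320,197), straight ahead of the closed fingers, and the wrist fit gives (0.424,0.331), which agrees with the other cameras. I'll go down into the hub and drag towards the mouth axis.

```bash
python3 -m pendant '[[0,0,0,0.03,0],[0,0,0,0.03,0],[0,0,0,0.03,0],[0,0,0,0.028,0],[0,0,0,0,0]]'
python3 -m pendant '[[0,0.004,0.009,0,0],[0,0.004,0.009,0,0],[0,0.0086,0.018,0,0],[0,0.0086,0.018,0,0],[0,0.0086,0.018,0,0],[0,0.0086,0.018,0,0],[0,0.0086,0.018,0,0],[0,0.0086,0.018,0,0],[0,0.0086,0.018,0,0],[0,0.0086,0.018,0,0],[0,0.009,0.018,0,0],[0,0.009,0.018,0,0]]'
```

```text
t: 4.27
eef_pos: [0.4241, 0.3258, 0.1933]
tool_rot: [0.003, 0.999, -0.041, -0.002]
contact_force: [-0.6, -0.1, -0.5]
gripper_width: -0.002
grasp_force: 0.0
t: 5.27
eef_pos: [0.5046, 0.1215, 0.1992]
tool_rot: [-0.0, 0.999, -0.04, 0.002]
contact_force: [0.0, 1.6, -1.1]
gripper_width: 0.0
grasp_force: 0.8
```

```bash
python3 -m pendant '[[0,0.014,0,0,0],[0,0.014,0,0,0],[0,0.014,0,0,0],[0,0.014,0,0,0],[0,0.014,0,0,0],[0,0,0,0,0]]'
python3 - <<'E'
from h import *
im,d=bot.read_camera("top"); cv2.imwrite("pics/t2.png",cv2.resize(im[80:280,160:480],None,fx=2,fy=2))
o=bot.get_obs();print(o["eef_pos"],o["contact_force"])
C=cloud("top",d).reshape(-1,3); P=C[(abs(C[:,2]-.06)<.008)&(C[:,0]<.62)&(C[:,0]>.45)&(C[:,1]>.02)&(C[:,1]<.22)]; print(len(P),P.min(0),P.max(0))
E
```

```text
t: 5.77
eef_pos: [0.5763, 0.1156, 0.1995]
tool_rot: [-0.0, 0.999, -0.041, 0.003]
contact_force: [-0.2, 0.2, 0.0]
gripper_width: 0.001
grasp_force: 0.0
[0.57494179 0.1161512  0.1990384 ] [-0.60970128 -0.29330944 -0.38450756]
296 [0.49869755 0.03459443 0.05226307] [0.61461962 0.17900914 0.06638884]
```

View pics/t2.png

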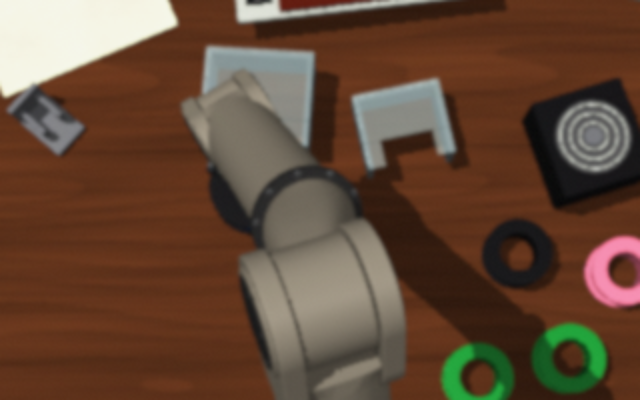

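The arm hides most of the large spool; its left rim shows at crop (230,200), just before the mouth. I'll use the wrist camera to see its lateral position.

```bash
cat > wfit.py <<'E'
import sys
from h import *
from scipy.optimize import least_squares
R,h,cx,cy=map(float,sys.argv[1:5]); 
M=bot.camera_model("wrist"); im,d=bot.read_camera("wrist"); cv2.imwrite(f"pics/{sys.argv[5]}.png",im)
C=cloud("wrist",d,M); z=C[...,2]
n=len(sys.argv)>6
m=((abs(z-h)<.006)&(np.hypot(C[...,0]-cx,C[...,1]-cy)<R+.03))
P=C[m][:,:2]
f=lambda p:(lambda r:np.maximum(r-R,0)+np.maximum(.028-r,0))(np.hypot(P[:,0]-p[0],P[:,1]-p[1]))
s=least_squares(f,[cx,cy],loss="soft_l1",f_scale=.001)
print(m.sum(),"centre",np.round(s.x,4),"res",abs(s.fun).mean().round(5),"lo",P.min(0),"hi",P.max(0),bot.get_obs()["eef_pos"])
E
python3 wfit.py .065 .06 .56 .117 w2
```

```text
25525 centre [0.5605 0.1189] res 0.00026 lo [0.54408608 0.05407616] hi [0.62753007 0.18276092] [0.57388791 0.11657693 0.19854821]
```

View pics/w2.png

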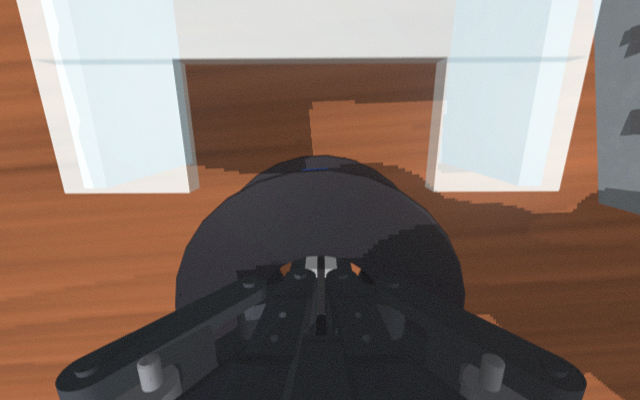

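The spool spans columns 176–464, centred at 320. The notch runs 186–440, so its middle is 313. The spool is aligned to about 1 mm, so I drag it in as far as the notch allows, lift out, and step back behind the rim.

```bash
python3 -m pendant '[[0,0.0136,0,0,0],[0,0.0136,0,0,0],[0,0.0136,0,0,0],[0,0.0136,0,0,0],[0,0.01,0,0,0],[0,0,0,0,0]]'
python3 -m pendant '[[0,-0.006,0,0,0],[0,0,0,-0.035,0],[0,0,0,-0.035,0],[0,-0.035,0,0,0],[0.04,-0.035,0,0,0],[0.04,-0.04,0,0,0],[0.04,0,0,0,0],[0.04,0,0,0,0]]'
python3 wfit.py .065 .06 .63 .1135 w3
```

```text
t: 6.37
eef_pos: [0.6386, 0.1121, 0.1976]
tool_rot: [-0.0, 0.999, -0.04, 0.001]
contact_force: [0.5, 0.8, 0.3]
gripper_width: -0.001
grasp_force: 0.0
t: 7.03
eef_pos: [0.5183, 0.122, 0.2666]
tool_rot: [0.001, 0.999, -0.038, -0.001]
contact_force: [0.2, -0.3, -0.4]
gripper_width: 0.468
grasp_force: 0.0
21343 centre [0.6224 0.1146] res 0.00011 lo [0.55819586 0.03562609] hi [0.65373719 0.19729057] [0.52052842 0.12204223 0.26712429]
```

View pics/w3.png

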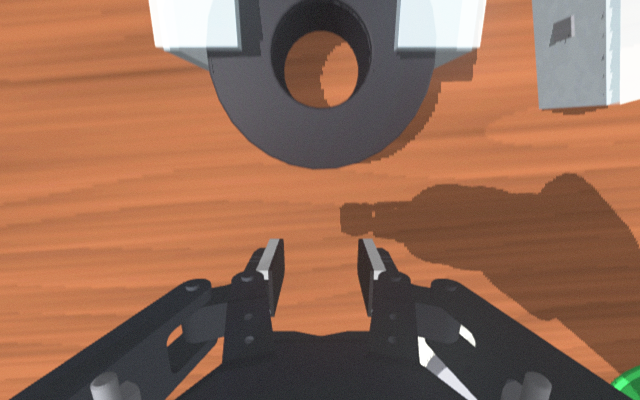

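The spool sits about half in the bay and centred: rim bottom at (318,168), fingers behind it at row 240. I'll narrow the jaw and push at a height that keeps the knuckles clear of the roof.

```bash
python3 -m pendant '[[0.02,0,0,0.03,0],[0.02,0,0,0.03,0],[0.02,0.012,0,0,0],[0.02,0.012,0,0,0],[0.02,0.012,0,0,0],[0.02,0.012,0,0,0],[0.02,0.012,0,0,0],[0.02,0.012,0,0,0],[0.02,0.01,0,0,0],[0.02,0.005,0,0,0],[0.02,0,0,0,0]]'
python3 -m pendant '[[0.02,0.004,0,0,0],[0.02,0.004,0,0,0],[0.02,0,0,0,0]]'
python3 -m pendant '[[0.02,0.002,0,0,0],[0.02,0.002,0,0,0],[0.02,0,0,0,0]]'
```

```text
t: 8.0
eef_pos: [0.61, 0.1147, 0.2067]
tool_rot: [-0.0, 0.999, -0.04, 0.001]
contact_force: [-0.4, -0.1, 0.7]
gripper_width: 0.233
grasp_force: 0.0
t: 8.25
eef_pos: [0.6168, 0.1144, 0.2067]
tool_rot: [-0.0, 0.999, -0.04, 0.0]
contact_force: [-0.5, 0.8, -0.6]
gripper_width: 0.233
grasp_force: 0.1
t: 8.5
eef_pos: [0.6207, 0.1142, 0.2068]
tool_rot: [-0.0, 0.999, -0.04, 0.0]
contact_force: [-1.8, -0.5, 0.9]
gripper_width: 0.237
grasp_force: 0.8
```

```bash
python3 -m pendant '[[0.02,0.002,0,0,0],[0.02,0,0,0,0]]'
python3 -m pendant '[[0.02,0.002,0,0,0],[0.02,0,0,0,0]]'
python3 -m pendant '[[0.02,0.002,0,0,0],[0.02,0,0,0,0]]'
```

```text
t: 8.67
eef_pos: [0.6221, 0.1141, 0.2066]
tool_rot: [0.0, 0.999, -0.04, -0.001]
contact_force: [-3.3, 1.2, 3.1]
gripper_width: 0.237
grasp_force: 2.4
t: 8.83
eef_pos: [0.6228, 0.1142, 0.2064]
tool_rot: [0.0, 0.999, -0.039, -0.003]
contact_force: [-11.0, 0.6, 6.5]
gripper_width: 0.237
grasp_force: 5.2
t: 9.0
eef_pos: [0.6234, 0.1143, 0.2062]
tool_rot: [0.001, 0.999, -0.039, -0.004]
contact_force: [-15.8, 0.1, 10.1]
gripper_width: 0.235
grasp_force: 7.9
```

The push has stalled at the expected home position. I back off and check.

```bash
python3 -m pendant '[[0.02,-0.02,0,0,0],[0.02,-0.03,0,0,0],[0.02,-0.03,0,-0.02,0],[0.02,-0.02,0,-0.03,0],[0.02,0,0,-0.03,0],[0.02,0,0,0,0],[0.02,0,0,0,0]]'
python3 - <<'E'
from h import *
from scipy.optimize import least_squares
M=bot.camera_model("wrist"); im,d=bot.read_camera("wrist"); cv2.imwrite("pics/w4.png",im)
C=cloud("wrist",d,M); o=np.array([.622,.1142]); a=np.deg2rad(-4.5)
X=(C[...,0]-o[0])*np.cos(a)+(C[...,1]-o[1])*np.sin(a); Y=-(C[...,0]-o[0])*np.sin(a)+(C[...,1]-o[1])*np.cos(a); Z=C[...,2]
print("obs",bot.get_obs()["eef_pos"])
m=(abs(Z-.078)<.005)&(abs(Y)<.1)&(abs(X)<.2); print("roof x",np.percentile(X[m],[1,99]),"y",np.percentile(Y[m],[1,99]))
m=(abs(Z-.06)<.006)&(abs(Y)<.036)&(X>-.05)&(X<.045)
P=np.c_[X[m],Y[m]]; print(m.sum(),"min x by y",[(y,P[abs(P[:,1]-y)<.003,0].min().round(4)) for y in (-.03,-.015,0,.015,.03) if (abs(P[:,1]-y)<.003).any()])
E
```

```text
t: 9.58
eef_pos: [0.5281, 0.1217, 0.289]
tool_rot: [-0.001, 0.999, -0.04, 0.003]
contact_force: [0.2, 0.2, 0.0]
gripper_width: 0.236
grasp_force: 0.0
obs [0.52766476 0.12140411 0.28752672]
roof x [0.00072676 0.04162767] y [-0.07788625  0.0823185 ]
6401 min x by y [(-0.03, np.float64(0.0165)), (-0.015, np.float64(0.0113)), (0, np.float64(0.01)), (0.015, np.float64(0.0112)), (0.03, np.float64(0.0163))]
```

View pics/w4.png

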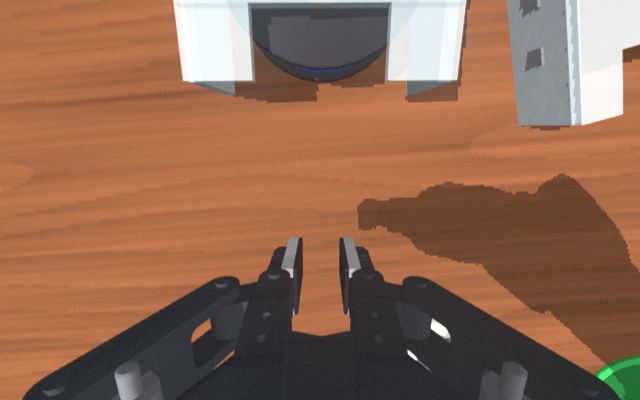

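The roof's front edge is at bay x = 0.001 and the spool's rim at x = 0.010, centred (rim bottom at (320,80)), so the large spool is home. Next is the small spool.

```bash
python3 -m pendant '[[0,0,0,0,-5.35],[0,0,0,0,-5.35],[0,0,0,0,-5.35],[0,-0.0122,0.0314,0,0],[0,-0.0122,0.0314,0,0],[0,-0.0122,0.0314,0,0],[0,-0.0122,0.0314,0,0],[0,-0.0122,0.0314,0,0],[0,-0.0122,0.0314,0,0]]'
python3 -m pendant '[[0,-0.0122,0.0314,0,0],[0,-0.0122,0.0314,0,0],[0,-0.0122,0.0314,0,0],[0,-0.0122,0.0314,0,0],[0,-0.0122,0.0314,0,0],[0,-0.0122,0.0314,0,0],[0,0,0,0,0],[0,0,0,0,0]]'
python3 wfit.py .05 .045 .459 -.277 w5
```

```text
t: 10.38
eef_pos: [0.4923, -0.0796, 0.2854]
tool_rot: [-0.0, 0.995, 0.1, -0.001]
contact_force: [0.3, -0.8, -0.6]
gripper_width: -0.003
grasp_force: 0.0
t: 11.05
eef_pos: [0.4576, -0.2794, 0.2853]
tool_rot: [-0.0, 0.995, 0.098, -0.001]
contact_force: [0.1, 1.1, -0.5]
gripper_width: 0.003
grasp_force: 0.0
7406 centre [ 0.4599 -0.2752] res 0.0 lo [ 0.41172644 -0.32500842] hi [ 0.50948467 -0.22573379] [ 0.45821686 -0.27745709  0.28543731]
```

```bash
python3 -m pendant '[[0,0,0,0.033,0],[0,0,0,0.033,0],[0,0,0,0.031,0],[0,0,0,0,0]]'
python3 -m pendant '[[0,0.004,-0.008,0,0],[0,0.004,-0.008,0,0],[0,0.0082,-0.0156,0,0],[0,0.0082,-0.0156,0,0],[0,0.0082,-0.0156,0,0],[0,0.0082,-0.0156,0,0],[0,0.0082,-0.0156,0,0],[0,0.0082,-0.0156,0,0],[0,0.0082,-0.0156,0,0],[0,0,0,0,0]]'
python3 -m pendant '[[0,0.012,0,0,0],[0,0.012,0,0,0],[0,0.012,0,0,0],[0,0.01,0,0,0],[0,0,0,0,0]]'
python3 wfit.py .05 .045 .535 -.135 w6
```

```text
t: 11.43
eef_pos: [0.4567, -0.2739, 0.1843]
tool_rot: [-0.003, 0.995, 0.102, -0.004]
contact_force: [-0.7, 0.9, 0.3]
gripper_width: 0.001
grasp_force: 0.0
t: 12.27
eef_pos: [0.4999, -0.136, 0.1922]
tool_rot: [-0.001, 0.995, 0.104, 0.003]
contact_force: [0.3, 0.6, 0.5]
gripper_width: 0.0
grasp_force: 0.0
t: 12.68
eef_pos: [0.5453, -0.1318, 0.1909]
tool_rot: [0.0, 0.995, 0.1, 0.002]
contact_force: [-0.3, -0.2, -0.0]
gripper_width: 0.002
grasp_force: 0.0
10437 centre [ 0.53   -0.1345] res 0.00011 lo [ 0.50728487 -0.18379001] hi [ 0.581359   -0.08459913] [ 0.54409077 -0.13203268  0.19045992]
```

View pics/w6.png

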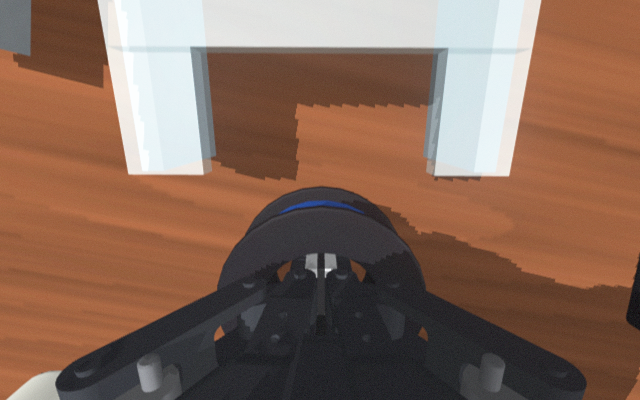

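The small spool spans columns 218–424 and the notch 205–437; both are centred on 321, so it is aligned. I drag it in, lift out, and step back.

```bash
python3 -m pendant '[[0,0.0136,0,0,0],[0,0.0136,0,0,0],[0,0.0136,0,0,0],[0,0.0136,0,0,0],[0,0.0136,0,0,0],[0,0.003,0,0,0],[0,0,0,0,0]]'
python3 -m pendant '[[0,-0.006,0,0,0],[0,0,0,-0.031,0],[0,0,0,-0.031,0],[0.02,-0.033,0,0,0],[0.02,-0.033,0,0,0],[0.02,-0.033,0,0,0],[0.02,0,0,0,0],[0.02,0,0,0,0]]'
python3 wfit.py .05 .045 .598 -.121 w7
```

```text
t: 13.32
eef_pos: [0.6125, -0.1179, 0.1898]
tool_rot: [-0.0, 0.995, 0.1, 0.0]
contact_force: [0.3, -0.3, 0.5]
gripper_width: -0.002
grasp_force: 0.0
t: 13.98
eef_pos: [0.5063, -0.1399, 0.2516]
tool_rot: [0.0, 0.995, 0.099, -0.001]
contact_force: [-0.1, -0.2, -0.2]
gripper_width: 0.232
grasp_force: 0.0
15540 centre [ 0.5977 -0.1199] res 9e-05 lo [ 0.54805393 -0.18457753] hi [ 0.64222044 -0.05520881] [ 0.50816199 -0.13936417  0.2519657 ]
```

```bash
python3 -m pendant '[[0.02,0,0,0.03,0],[0.02,0,0,0.03,0],[0.02,0.012,0,0,0],[0.02,0.012,0,0,0],[0.02,0.012,0,0,0],[0.02,0.012,0,0,0],[0.02,0.012,0,0,0],[0.02,0.01,0,0,0],[0.02,0.007,0,0,0],[0.02,0.004,0,0,0],[0.02,0,0,0,0]]'
python3 -m pendant '[[0.02,0.003,0,0,0],[0.02,0.002,0,0,0],[0.02,0,0,0,0]]'
python3 -m pendant '[[0.02,0.002,0,0,0],[0.02,0,0,0,0]]'
python3 -m pendant '[[0.02,0.002,0,0,0],[0.02,0,0,0,0]]'
```

```text
t: 14.95
eef_pos: [0.5896, -0.1222, 0.1917]
tool_rot: [-0.0, 0.995, 0.101, 0.001]
contact_force: [0.7, -0.3, 0.0]
gripper_width: 0.236
grasp_force: 0.0
t: 15.2
eef_pos: [0.5937, -0.1216, 0.1918]
tool_rot: [0.0, 0.995, 0.1, 0.0]
contact_force: [0.1, -0.4, -0.4]
gripper_width: 0.237
grasp_force: 0.1
t: 15.37
eef_pos: [0.5951, -0.1214, 0.1916]
tool_rot: [0.0, 0.995, 0.1, -0.001]
contact_force: [-2.7, 0.2, 0.6]
gripper_width: 0.233
grasp_force: 1.5
t: 15.53
eef_pos: [0.5959, -0.1213, 0.1913]
tool_rot: [0.0, 0.995, 0.1, -0.003]
contact_force: [-7.7, -0.9, 6.2]
gripper_width: 0.235
grasp_force: 4.2
```

```bash
python3 -m pendant '[[0.02,0.002,0,0,0],[0.02,0.002,0,0,0],[0.02,0,0,0,0]]'
python3 -m pendant '[[0.02,-0.02,0,0,0],[0.02,-0.03,0,0,0],[0.02,-0.03,0,-0.02,0],[0.02,-0.02,0,-0.03,0],[0.02,0,0,-0.04,0],[0.02,0,0,0,0],[0.02,0,0,0,0]]'
python3 - <<'E'
from h import *
M=bot.camera_model("wrist"); im,d=bot.read_camera("wrist"); im0=im
C=cloud("wrist",d,M); o=np.array([.5955,-.122]); a=np.deg2rad(11.5)
X=(C[...,0]-o[0])*np.cos(a)+(C[...,1]-o[1])*np.sin(a); Y=-(C[...,0]-o[0])*np.sin(a)+(C[...,1]-o[1])*np.cos(a); Z=C[...,2]
m=(abs(Z-.063)<.005)&(abs(Y)<.08)&(abs(X)<.2); print("roof x",np.percentile(X[m],[1,99]),"y",np.percentile(Y[m],[1,99]))
m=(abs(Z-.045)<.006)&(abs(Y)<.036)&(X>-.05)&(X<.04)
P=np.c_[X[m],Y[m]]; print(m.sum(),[(y,P[abs(P[:,1]-y)<.003,0].min().round(4)) for y in (-.03,-.015,0,.015,.03) if (abs(P[:,1]-y)<.003).any()])
s,ds=bot.read_camera("scene"); cv2.imwrite("pics/end.png",np.vstack([cv2.resize(im,(448,280)),cv2.resize(s[110:330,140:492],(448,280))]))
Cs=cloud("scene",ds)
for n in ["jar","psu","bracket"]:
    r=bot.trace(n,"scene")[0]; P=Cs[r["mask"]&(ds>0)]; print(n,np.round(r["at"]),np.percentile(P,2,0).round(3),np.percentile(P,98,0).round(3))
E
```

```text
t: 15.78
eef_pos: [0.5972, -0.1212, 0.191]
tool_rot: [0.0, 0.995, 0.099, -0.007]
contact_force: [-17.2, -1.5, 14.1]
gripper_width: 0.235
grasp_force: 9.2
t: 16.37
eef_pos: [0.5045, -0.1403, 0.2845]
tool_rot: [0.001, 0.995, 0.1, 0.003]
contact_force: [0.8, 0.4, -0.3]
gripper_width: 0.233
grasp_force: 0.0
roof x [0.00143556 0.04706517] y [-0.06364454  0.06703322]
4041 [(-0.03, np.float64(0.0173)), (-0.015, np.float64(0.0109)), (0, np.float64(0.0088)), (0.015, np.float64(0.0109)), (0.03, np.float64(0.0178))]
jar [310. 195.] [ 0.381 -0.009  0.005] [0.417 0.042 0.073]
psu [243. 293.] [ 0.555 -0.468  0.008] [ 0.71 -0.31  0.09]
bracket [473. 185.] [0.643 0.391 0.002] [0.727 0.478 0.06 ]
```

View pics/end.png

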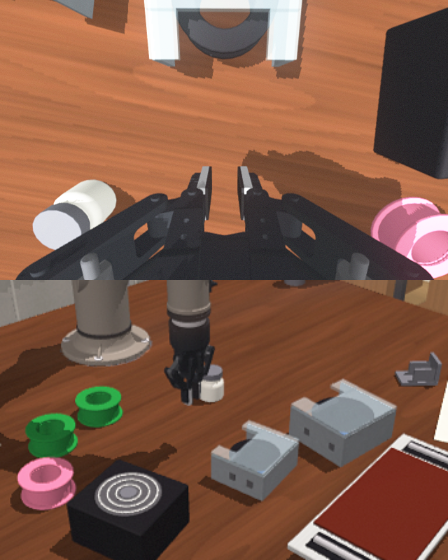

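The picture shows both spools seated in their bays: the small rim is at (223,55) in the upper half, inside the mouth. The jar, power supply and bracket are where they were, and the gripper is clear.

```bash
python3 -c "
from station import bot
print(bot.hand_in())"
```

```text
the job is handed in; nothing more can be done
None
```

Both spools are pushed home in their own bays, each rim about 8–9 mm inside the mouth; the jar, power supply and bracket show no movement, and I handed the job in at about 16.5 s.

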